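# Settle a swinging water sonde over its beaker and dip it

### The arm

A 6-joint arm with a two-finger parallel gripper is mounted at the origin on the work surface. World frame = base frame: x ahead of the robot, y to its left, z up, the work surface at z = 0. Lengths are in m, angles in rad, forces in N, time in s.
With the tool pointing down it reaches from about 0.3 to 0.775 m from the base axis. Payload 14.6 kg.
Tool frame: the origin (TCP) lies at the very end of the fingers, on their centre line; the grasp point (between the pads) lies 19 mm behind it; z points along the fingers, y is the line along which they close (so a half turn about z gives the same grasp; the last joint's range is limited). The gripper opens to 94 mm and grips with 3 to 60 N. Pads are 16 mm wide; open, the fingers measure 119 mm over their backs; the gripper's body (75 mm by 177 mm) begins 78 mm behind the grasp point.
Start: joints at [-1.295, 0.3, 1.521, -0, 1.321, -0.067], TCP at [0.185, -0.518, 0.205] pointing down, gripper open.
Joint ranges: [-3.03, 3.03], [-0.79, 2.21], [0.23, 2.52], [-1.04, 4.18], [0, 3.07], [-2.55, 2.55]. Speed limits (rad/s): [2.22, 2.22, 2.57, 3.14, 3.14, 3.14].

### API

Orientations are given as [roll, pitch, yaw] about the fixed x, y, z axes, in that order (R = Rz(yaw) Ry(pitch) Rx(roll)).
In Python, from station import ctrl gives the robot as it stands. The module is installed in compiled form; this text tells all that it offers.
- The arm moves only by the tool step_arm, never from a script. Its argument "deltas" is a list of rows, each an object with "dp": the shift along the tool's x, y, z scaled (see below), a list of three; "twist": the turn about the tool's z scaled (see below). In form: [{"dp": [tx, ty, tz], "twist": twist}, ...]. A call has 1 to 12 rows; each row shifts and turns the commanded pose from where the row before left it, along the tool's axes as they then stand; what a row does not reach is not made up. The controller multiplies each number of a shift by 0.04 m and each number of a turn by 4 degrees. A row lasts 1/10 s, in which the tool goes at most 50 mm and 8.59 degrees, less where a joint would pass 70% of its speed; a pose out of reach is approached as far as the arm can. A call with a number of a shift or a turn outside -1 to 1 is refused whole. A call with a gripper value outside its range is refused whole. "gripper" is the opening, from -1 (shut) to 1 (fully open), set as the call begins (left out, the last holds). The fingers move at their own pace and stop on an object; "squeeze" is the grip in N (left out, the last holds). Time passes only in rows, so rows that do not move let the fingers close. It gives the time, the measured TCP pose, the force, the opening and the grip force at its end, in the units of the state.
- ctrl.get_obs(): the state, without advancing time (a new reading comes with each control period).
- ctrl.camera(name): name is "scene" or "side" or "wrist"; returns (picture, depth): 400x640x3 uint8, red, green, blue; 400x640 float32, m along the optical axis (not along the pixel's ray), 0 where there is no reading.
- ctrl.get_calibration(name): a dict with "fx", "fy", "cx", "cy" (pixels), "world_to_cam" (4x4, takes a point from world to camera coordinates); the wrist camera has in their place "hand_eye" (4x4, takes a point from camera to tool coordinates, whose origin is the TCP and whose axes are the flange's). Camera axes: x right, y down, z forward; pixel columns grow to the right and rows downward; lengths in m; the calibration is good to about 2 mm. A picture is of the moment at which its call begins: read the wrist's pose just before it. get_calibration takes no time and is no camera call.
- ctrl.hand_in(): hands the job in; it is judged then, once.
Trained networks look in the newest picture that a camera, given by its name, has taken for a name from the list of things; names that differ only in an ending like _2 or _b are one class to them, and where a whole thing is asked for, a point or a joint stands for the part that bears it (a point fixed in the world has none). Each returns a list of dicts, best first, with "conf" (0 to 1); they miss things now and then, are a little off and sometimes report something else, mostly with a low value. They report only what shows in the picture. A call takes as long as a camera call. They do not tell look-alikes from the thing itself.
- ctrl.spot_in(camera, label): "rect" ([left, top, right, bottom] as shares, 0 to 1, of the picture: columns of its width, rows of its height, round what is visible of it).
- ctrl.cut_out(camera, label): "pixels" (400x640 bool, what is visible of it) and "rect" ([left, top, right, bottom] as shares, 0 to 1, of the picture: columns of its width, rows of its height, round what is visible of it).
The state is a dict: "time_s": time; "qpos": joint angles; "joint_vel": joint speeds; "tau": joint torques, N m; "ee_pos": TCP position; "eef_rot": TCP orientation; "force": force on the tool from outside, world axes, zero at the start; "moment": the same for the moment, N m; "grip_width": finger opening in m; "grip_force": force on a finger pad.
Only numpy, scipy, OpenCV 4.12 (cv2) and the standard library are available. Lean on these libraries where they do the work, as an engineer would, in place of code of your own. Each camera call takes 0.05 s, during which the arm holds its last target. There are 200 camera calls.

### The job

Take the orange handle and bring the hanging sonde off its parking ledge and along the rail until it is centred over the blue beaker; it will swing when it drops off the ledge, so calm it by moving the handle, never by touching it, until it hangs plumb and still over the middle of the beaker, well above the rim, for a good two seconds. Then lower the handle gently all the way down so the sonde dips into the beaker, without knocking the beaker or the ledge, and let go with the sonde hanging still; leave the bottles beside the station alone.

Things in the scene. Friction and masses are not known exactly. Their poses are not given: they have to be found in the camera images.
- station: Fixed dipping station: aluminium rail 520 mm long on two grey posts, top 130 mm above the table. Origin on the table under the rail's middle; y axis along the rail from the parking ledge (-y end) to the beaker (+y end), x axis level, away from the robot. The sonde swings in the upright plane x = +80 mm of this frame.
- trolley (a joint): Blue trolley on the rail: travel along the station's +y, 0 to 0.35 m; at 0 the handle and the sonde's pivot stand at station y = -170 mm. So pivot y = -170 mm + this value. Low dry friction of 1 N and 1.5 N s/m; stays where it is left.
- lift (a joint): Vertical lift on the trolley that carries the handle and the sonde together: 0 = fully up (start), 0.08 m = fully down on its stop. Spring-balanced and held by dry friction: it stays where it is left; pushing it down takes about 6 to 9 N plus 25 N s/m.
- grip (a point): Grip point of the orange handle: upright square block 26 x 26 x 50 mm, sides parallel to the station axes; grip from above, fingers closing along the rail. Point on its axis, 21 mm below its top, 29 mm above the grey arm under it; 282 mm above the table with the lift up, 202 mm down. At station x = -60 mm, 140 mm on the robot's side of the sonde's plane.
- pivot (a point): The sonde's pivot pin, axis along the station's x; 270 mm above the table with the lift up, 190 mm down. It moves with the handle, 140 mm beyond it. The hanging sonde is a balanced 0.5 kg rod, centre of mass only 11 mm below this pin, inertia about it 0.0043 kg m2; it hardly pushes back on the trolley.
- sonde (a joint): Swing angle of the sonde: 0 plumb, positive = lower end swung to station +y. Starts at -0.33, nose leaning on the ledge; at a trolley value of about 0.07 m the nose drops off and it swings, period 1.75 s, almost undamped (decay 40 s): angle'' = -12.8 angle - 1.30 a, a = trolley acceleration along +y in m/s2.
- nose (a point): Lowest point of the sonde, 152 mm below the pivot along it. Sonde: 262 mm long; below the pivot a steel sensor end 40 mm thick with rounded black nose (radius 20 mm), above it a yellow head 44 mm thick. Nose 118 mm above the table when plumb with the lift up, 38 mm with it down.
- beaker: Blue open beaker, 90 mm outer diameter, wall 4 mm, 90 mm tall, 0.3 kg, loose on the table in the sonde's plane. Origin at the centre of its underside, z axis up its axis.
- ledge: Heavy parking ledge (3 kg): dark foot, grey post and a slippery white shelf 60 x 90 mm whose top is 125 mm above the table; the sonde's nose rests on it at the start. Origin on the table under the centre of the shelf; the shelf's drop-off edge is 45 mm to +y of the origin.
- sample_bottle: Bystander: amber bottle with red cap, 70 mm diameter, 130 mm tall, to the right of the station. Origin under its centre.
- jar1: Bystander: white bottle with label, 60 mm diameter, 120 mm tall, to the left of the station. Origin under its centre.
Things that resemble listed ones, but are neither listed nor needed, are in the scene too. Of the things that look like the beaker, the smallest one is meant.

How it is judged:
By the outcome, as a careful person would: the job done as asked, in the order asked, and still so for the second after the job is handed in, with the robot touching nothing.
It also fails if it takes over 64 s, if anything falls off the work surface, if the arm or the gripper's body presses on something with over 40 N, if the wrist force passes 120 N, or if a joint passes its speed limit or range.

## Working session

There is one attempt and no reset: what is moved stays moved. The work goes in short steps, Python scripts to look and compute and a tool call to move; the robot and the scene stay as the last step left them, time stands still between calls to the robot, and variables do not carry over. Pictures are saved under pics/ and viewed, at most 10 in all, crops included, and the job is handed in when it is done.

Besides the shell and the picture viewer there is one more tool, called as name(argument=value, ...) on one line, values as JSON. step_arm: Moves the arm, as the interface text tells. Its arguments: {"type":"object","properties":{"deltas":{"type":"array"},"gripper":{"type":"number"},"squeeze":{"type":"number"}},"required":["deltas"]}

```bash
mkdir -p pics
cat > h.py <<'E'
import numpy as np, cv2
from station import ctrl
def cloud(cam,depth):
    c=ctrl.get_calibration(cam); v,u=np.mgrid[0:400,0:640]
    P=np.stack([(u-c['cx'])/c['fx']*depth,(v-c['cy'])/c['fy']*depth,depth,np.ones_like(depth)],-1)
    return (P@np.linalg.inv(c['world_to_cam']).T)[...,:3]
def save(n,im): cv2.imwrite('pics/'+n,im[...,::-1])
E
python3 - <<'E'
from h import *
print(ctrl.get_obs())
for c in ['scene','side']:
    im,d=ctrl.camera(c); save(c+'0.png',im); np.savez(c+'0.npz',im=im,d=d)
    W=cloud(c,d)
    for l in ['beaker','ledge','grip','sonde','trolley','station','sample_bottle','jar1']:
        for r in ctrl.cut_out(c,l)[:4]:
            m=r['pixels']&(d>0)
            if m.sum()<5: continue
            p=W[m]; R=np.array(r['rect'])*[640,400,640,400]
            print(c,l,round(r['conf'],2),R.round(),np.median(p,0).round(3),np.percentile(p,2,axis=0).round(3),np.percentile(p,98,axis=0).round(3))
print(ctrl.get_obs()['time_s'])
E
```

```text
{'time_s': 0.0, 'qpos': array([-1.29460209e+00,  3.00447105e-01,  1.52161967e+00,  1.12965429e-06,
        1.32070606e+00, -6.66036075e-02]), 'joint_vel': array([ 4.88367247e-04,  4.19748942e-04, -2.04070268e-04, -5.74863420e-05,
        2.41822695e-04, -6.07831018e-04]), 'tau': array([ 1.08571785e-03, -5.31812489e+01, -3.52735698e+01,  7.09031126e-02,
        2.44477938e-02, -1.05477916e-04]), 'ee_pos': array([ 0.18478686, -0.51773082,  0.20488317]), 'eef_rot': array([-3.14041516e+00, -7.96382224e-05,  3.42797514e-01]), 'force': array([-0.83914229,  0.23519699,  0.23294386]), 'moment': array([0.00974388, 0.00325418, 0.00359142]), 'grip_force': 0.0, 'grip_width': 0.09372352870214369}
scene beaker 0.97 [332. 215. 361. 254.] [0.595 0.058 0.055] [0.553 0.019 0.005] [0.64  0.104 0.091]
scene beaker 0.9 [271. 222. 318. 284.] [ 0.751 -0.015  0.074] [ 0.691 -0.075  0.005] [0.813 0.047 0.128]
scene beaker 0.64 [343. 245. 395. 309.] [0.692 0.197 0.077] [0.644 0.142 0.005] [0.766 0.263 0.128]
scene beaker 0.3 [273. 123. 324. 187.] [ 0.594 -0.148  0.263] [ 0.347 -0.377  0.001] [ 0.617 -0.104  0
[... 1339 characters left out ...]
 0.262] [ 0.443 -0.215  0.129] [ 0.614 -0.062  0.377]
side sonde 0.81 [287. 179. 313. 263.] [ 0.596 -0.162  0.268] [ 0.501 -0.217 -0.001] [0.613 0.057 0.378]
side trolley 0.86 [242. 178. 314. 264.] [ 0.574 -0.163  0.25 ] [ 0.44  -0.214 -0.001] [ 0.613 -0.034  0.377]
side station 0.83 [241. 140. 340. 302.] [ 0.523 -0.163  0.137] [ 0.444 -0.287 -0.002] [0.611 0.244 0.374]
side station 0.21 [201. 309. 235. 348.] [ 0.475 -0.435  0.086] [ 0.44  -0.458  0.01 ] [ 0.495 -0.397  0.131]
side sample_bottle 0.89 [203. 307. 232. 345.] [ 0.475 -0.435  0.087] [ 0.439 -0.458  0.013] [ 0.495 -0.397  0.131]
side jar1 0.82 [342. 110. 361. 142.] [0.529 0.402 0.064] [ 0.484  0.388 -0.003] [0.554 0.442 0.119]
0.9
```

View pics/scene0.png

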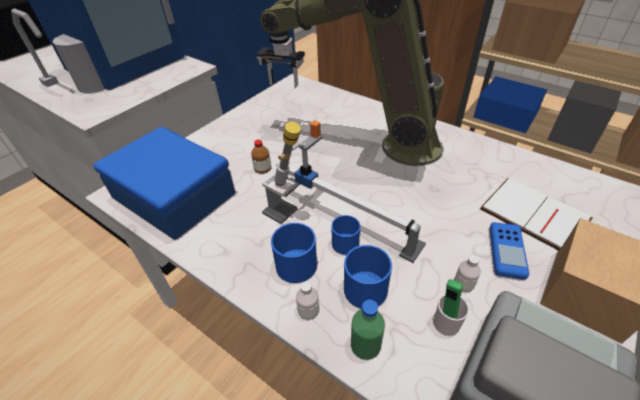

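View pics/side0.png

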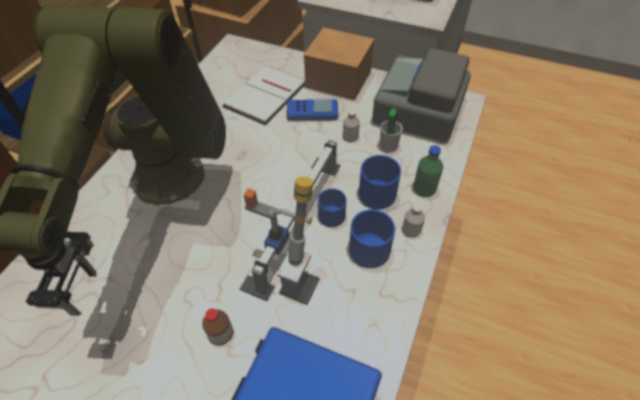

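Look-alikes: three blue beakers, at scene (346,235), (294,253) and (367,277). The smallest, (346,235), is 90 mm tall and the other two are 128 mm. The orange handle is at scene (315,129) and side (250,198); the red-capped bottle at (258,150) is not it. Next I measure and check a close crop.

```bash
cat > m.py <<'E'
from h import *
from scipy.optimize import least_squares
for c in ['scene','side']:
    z=np.load(c+'0.npz'); im,d=z['im'],z['d']; W=cloud(c,d)
    hsv=cv2.cvtColor(im,cv2.COLOR_RGB2HSV); X,Y,Z=W[...,0],W[...,1],W[...,2]
    m=(hsv[...,0]<14)&(hsv[...,1]>130)&(Z>.24)&(Z<.32)&(X>.35)&(X<.6)&(Y<.1)&(Y>-.3)
    p=W[m]; print(c,'orange',m.sum(),np.argwhere(m).mean(0).round(),np.percentile(p,3,axis=0).round(4),np.percentile(p,97,axis=0).round(4))
    t=p[p[:,2]>.298]; print(' top',len(t),t.mean(0).round(4),t.min(0).round(3),t.max(0).round(3))
    m=(Z>.124)&(Z<.136)&(X>.44)&(X<.58)&(Y>-.35)&(Y<.35); p=W[m]
    for _ in range(6):
        o=p.mean(0)[:2]; dr=np.linalg.svd(p[:,:2]-o)[2][0]; n=np.array([-dr[1],dr[0]]); e=(p[:,:2]-o)@n; k=abs(e)<max(2.0*np.std(e),.012); p=p[k]
    dr=dr*np.sign(dr[1]); s=(p[:,:2])@dr
    print(' rail',len(p),o.round(4),'yaw',np.degrees(np.arctan2(-dr[0],dr[1])).round(2),'ext',np.percentile(s,[0,1,99,100]).round(3), 'mid',(o+dr*((s.min()+s.max())/2-o@dr)).round(4),'width',np.ptp(e).round(3))
    # beaker rim / outer points circle
    m=(hsv[...,0]>100)&(hsv[...,0]<125)&(hsv[...,1]>120)&(Z>.084)&(Z<.096)&(X>.53)&(X<.66)&(Y>-.01)&(Y<.12); p=W[m]
    f=least_squares(lambda q:np.hypot(p[:,0]-q[0],p[:,1]-q[1])-.043,[.596,.058],loss='soft_l1',f_scale=.003)
    print(' beaker rim',len(p),f.x.round(4),p.mean(0).round(4))
    # ledge shelf top
    m=(Z>.119)&(Z<.131)&(X>.55)&(X<.67)&(Y>-.3)&(Y<-.12); p=W[m]; print(' shelf',len(p),np.percentile(p,3,axis=0).round(3),np.percentile(p,97,axis=0).round(3))
    # yellow head
    m=(hsv[...,0]>18)&(hsv[...,0]<32)&(hsv[...,1]>140)&(Z>.28)&(X>.5)&(X<.7)&(Y>-.3)&(Y<.1);p=W[m]; print(' head',len(p),np.percentile(p,3,axis=0).round(3),np.percentile(p,97,axis=0).round(3))
E
python3 m.py
python3 - <<'E'
import cv2
a=cv2.imread('pics/scene0.png')[110:300,235:435]
b=cv2.imread('pics/side0.png')[140:330,225:425]
cv2.imwrite('pics/crop1.png',cv2.hconcat([cv2.resize(a,None,fx=2,fy=2,interpolation=2),cv2.resize(b,None,fx=2,fy=2,interpolation=2)]))
E
```

```text
scene orange 131 [129. 315.] [ 0.447  -0.1612  0.2602] [ 0.4666 -0.1389  0.3023]
 top 37 [ 0.4556 -0.151   0.3007] [ 0.442 -0.164  0.298] [ 0.467 -0.139  0.304]
 rail 844 [0.5174 0.0676] yaw -0.89 ext [-0.267 -0.213  0.264  0.267] mid [ 0.5162 -0.0079] width 0.032
 beaker rim 107 [0.596 0.06 ] [0.6048 0.0618 0.0879]
 shelf 269 [ 0.565 -0.252  0.119] [ 0.622 -0.164  0.127]
 head 262 [ 0.581 -0.135  0.33 ] [ 0.614 -0.102  0.378]
side orange 68 [194. 249.] [ 0.4443 -0.1683  0.2958] [ 0.4641 -0.1471  0.3043]
 top 63 [ 0.4543 -0.1582  0.3016] [ 0.442 -0.169  0.298] [ 0.465 -0.147  0.305]
 rail 774 [ 0.5141 -0.0377] yaw -0.73 ext [-0.274 -0.271  0.256  0.262] mid [ 0.5144 -0.0125] width 0.03
 beaker rim 40 [0.5945 0.0547] [0.6107 0.0234 0.089 ]
 shelf 479 [ 0.562 -0.257  0.12 ] [ 0.621 -0.173  0.128]
 head 121 [ 0.579 -0.144  0.368] [ 0.61  -0.11   0.381]
```

View pics/crop1.png

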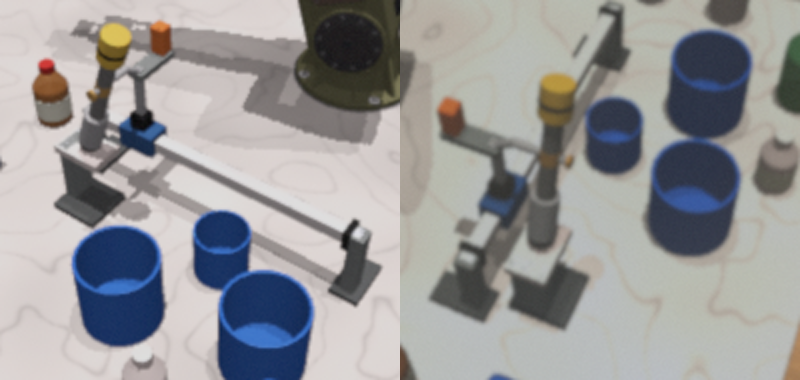

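The crop shows the small beaker beside the rail, and the handle at the robot-side end of the grey arm. I choose the beaker at (0.595, 0.058) and the handle at about (0.455, -0.155), top 0.302. Both match the stated sizes. Approaching now.

step_arm(deltas=[{"dp": [0,0,-0.8],"twist": 1},{"dp": [0,0,-0.8],"twist": 1},{"dp": [0,0,-0.8],"twist": 1},{"dp": [0,0,-0.8],"twist": 1},{"dp": [0,0,-0.7],"twist": 1},{"dp": [0,0,0],"twist": 0.12},{"dp": [0.67,-0.9,0],"twist": 0},{"dp": [0.67,-0.9,0],"twist": 0},{"dp": [0.67,-0.9,0],"twist": 0},{"dp": [0.67,-0.9,0],"twist": 0},{"dp": [0.67,-0.9,0],"twist": 0},{"dp": [0.67,-0.9,0],"twist": 0}], gripper=0.2)

```text
time_s: 2.1
ee_pos: [0.3494, -0.3027, 0.3606]
eef_rot: [-3.141, 0.001, -0.014]
force: [1.0, -1.3, -0.7]
grip_width: 0.0567
grip_force: 0.0
```

step_arm(deltas=[{"dp": [0.67,-0.9,0],"twist": 0},{"dp": [0.67,-0.9,0],"twist": 0},{"dp": [0.67,-0.9,0],"twist": 0},{"dp": [0.67,-0.9,0],"twist": 0},{"dp": [0,0,0],"twist": 0},{"dp": [0,0,0],"twist": 0}])

```text
time_s: 2.7
ee_pos: [0.4582, -0.1614, 0.3605]
eef_rot: [-3.141, 0.001, -0.012]
force: [-0.3, -0.1, 0.0]
grip_width: 0.0566
grip_force: 0.0
```

Run:
```python
from h import *
from scipy.spatial.transform import Rotation as Ro
o=ctrl.get_obs(); im,d=ctrl.camera('wrist'); save('wrist1.png',im); c=ctrl.get_calibration('wrist')
v,u=np.mgrid[0:400,0:640]
P=np.stack([(u-c['cx'])/c['fx']*d,(v-c['cy'])/c['fy']*d,d,np.ones_like(d)],-1)@np.array(c['hand_eye']).T
W=P[...,:3]@Ro.from_euler('xyz',o['eef_rot']).as_matrix().T+o['ee_pos']
hsv=cv2.cvtColor(im,cv2.COLOR_RGB2HSV)
m=(hsv[...,0]<14)&(hsv[...,1]>130)&(W[...,2]>.24)&(W[...,2]<.32)&(d>0)
p=W[m];print(m.sum(),np.percentile(p,2,axis=0).round(4),np.percentile(p,98,axis=0).round(4)); t=p[p[:,2]>np.percentile(p[:,2],95)-.006]; print(t.mean(0),t.min(0),t.max(0))
print(o['ee_pos'],np.array(c['hand_eye']).round(3))
```

```text
1659 [ 0.4422 -0.1668  0.2629] [ 0.4659 -0.1431  0.3048]
[ 0.45425457 -0.15489636  0.30313479] [ 0.44103773 -0.1671978   0.29853893] [ 0.46596497 -0.14220152  0.30553838]
[ 0.45822004 -0.16137062  0.36052579] [[-0.    -0.963 -0.269  0.079]
 [ 1.    -0.    -0.001 -0.   ]
 [ 0.001 -0.269  0.963 -0.18 ]
 [ 0.     0.     0.     1.   ]]
```

View pics/wrist1.png

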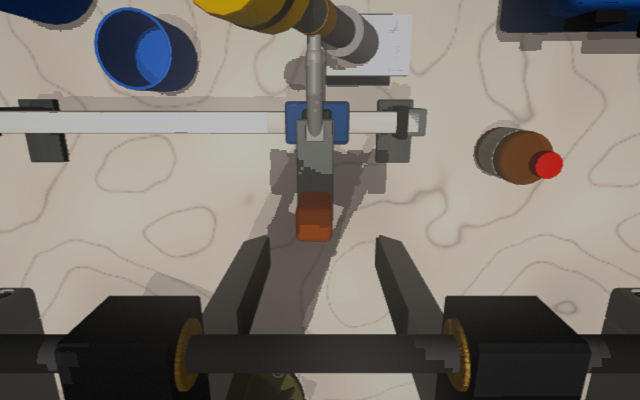

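Wrist view: handle top at pixel (314,220), world (0.454, -0.155). The small beaker is at (147,50) and the sonde at top centre. Descending to grip.

step_arm(deltas=[{"dp": [-0.1,-0.16,0],"twist": 0},{"dp": [0,0,0.6],"twist": 0},{"dp": [0,0,0.6],"twist": 0},{"dp": [0,0,0.6],"twist": 0},{"dp": [0,0,0.55],"twist": 0},{"dp": [0,0,0],"twist": 0},{"dp": [0,0,0],"twist": 0}])

```text
time_s: 3.45
ee_pos: [0.4539, -0.1559, 0.2683]
eef_rot: [3.141, -0.0, -0.016]
force: [-0.5, -0.2, 1.0]
grip_width: 0.0566
grip_force: 0.0
```

step_arm(deltas=[{"dp": [0,0,0],"twist": 0},{"dp": [0,0,0],"twist": 0},{"dp": [0,0,0],"twist": 0},{"dp": [0,0,0],"twist": 0},{"dp": [0,0,0],"twist": 0}], gripper=-1, squeeze=25)

```text
time_s: 3.95
ee_pos: [0.4543, -0.1555, 0.2677]
eef_rot: [3.141, -0.0, -0.015]
force: [-0.3, 0.9, 2.0]
grip_width: 0.0259
grip_force: 25.0
```

```bash
cat >> h.py <<'E'
from scipy.spatial.transform import Rotation as Ro
from scipy.optimize import least_squares
def wrist():
    o=ctrl.get_obs(); im,d=ctrl.camera('wrist'); c=ctrl.get_calibration('wrist')
    v,u=np.mgrid[0:400,0:640]
    P=np.stack([(u-c['cx'])/c['fx']*d,(v-c['cy'])/c['fy']*d,d,np.ones_like(d)],-1)@np.array(c['hand_eye']).T
    W=P[...,:3]@Ro.from_euler('xyz',o['eef_rot']).as_matrix().T+o['ee_pos']
    return o,im,d,W
def pts(W,im,d,lo,hi,box,sat=120):
    h=cv2.cvtColor(im,cv2.COLOR_RGB2HSV); m=(h[...,0]>=lo)&(h[...,0]<=hi)&(h[...,1]>sat)&(d>0)
    for i in range(3): m&=(W[...,i]>box[i][0])&(W[...,i]<box[i][1])
    return W[m]
def circ(p,r,c0): return least_squares(lambda q:np.hypot(p[:,0]-q[0],p[:,1]-q[1])-r,c0,loss='soft_l1',f_scale=.003).x
E
python3 - <<'E'
from h import *
o,im,d,W=wrist(); save('wrist2.png',im); print(o['ee_pos'],o['time_s'])
p=pts(W,im,d,100,125,[(.52,.67),(-.02,.13),(.083,.096)]); print('rim',len(p),circ(p,.043,[.595,.058]),p.min(0),p.max(0))
for c in ['scene','side']:
    im,d=ctrl.camera(c); W=cloud(c,d)
    p=pts(W,im,d,18,32,[(.55,.65),(-.3,.2),(.28,.4)],140); t=p[p[:,2]>.36]
    print(c,'head',len(p),p.mean(0),len(t),t.mean(0))
    m=(abs(W[...,0]-.597)<.03)&(W[...,1]>-.26)&(W[...,1]<-.06)&(W[...,2]>.145)&(W[...,2]<.39); q=W[m]
    k=np.polyfit(q[:,2],q[:,1],1); print('line',len(q),np.arctan(-k[0]),np.polyval(k,.27))
E
```

```text
[ 0.45427544 -0.15548969  0.2677441 ] 3.95
rim 1666 [0.59544568 0.05574464] [0.55125387 0.01139485 0.08300065] [0.62399548 0.10199759 0.09352885]
scene head 248 [ 0.6035241  -0.11880073  0.35996275] 145 [ 0.59943572 -0.1183475   0.37088229]
line 777 -0.31301568157901405 -0.14904567566695426
side head 172 [ 0.59466315 -0.13257149  0.37195732] 163 [ 0.59466775 -0.13134002  0.37351045]
line 1232 -0.33975329488574324 -0.16970055646363225
```

View pics/wrist2.png

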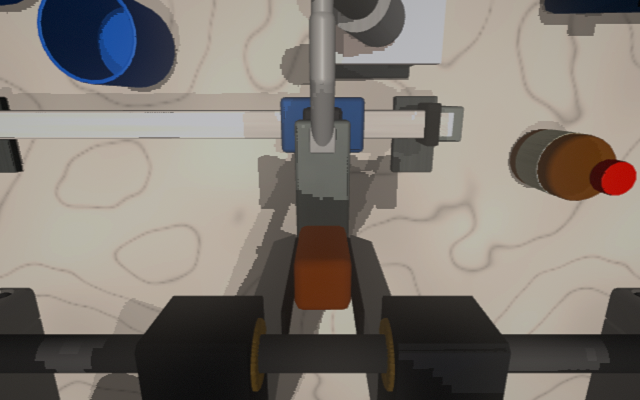

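Grip is good: 25.9 mm opening, 25 N. The rim is at (0.5954, 0.0557), so about 213 mm of travel is needed along the rail. I'll creep close to the drop-off first, then make a shaped dash.

step_arm(deltas=[{"dp": [0,-0.05,0],"twist": 0},{"dp": [0,-0.1,0],"twist": 0},{"dp": [0,-0.1,0],"twist": 0},{"dp": [0,-0.1,0],"twist": 0},{"dp": [0,-0.1,0],"twist": 0},{"dp": [0,-0.1,0],"twist": 0},{"dp": [0,-0.1,0],"twist": 0},{"dp": [0,-0.1,0],"twist": 0},{"dp": [0,-0.1,0],"twist": 0},{"dp": [0,-0.05,0],"twist": 0}])

```text
time_s: 5.1
ee_pos: [0.4548, -0.119, 0.2677]
eef_rot: [3.141, -0.0, -0.014]
force: [-1.6, -1.3, 4.0]
grip_width: 0.0256
grip_force: 25.0
```

```bash
cat >> h.py <<'E'
def ang(c='side',tag=None,dz=0):
    o=ctrl.get_obs(); im,d=ctrl.camera(c); W=cloud(c,d); py=o['ee_pos'][1]-.002
    if tag: save(tag,im)
    m=(abs(W[...,0]-.597)<.03)&(abs(W[...,1]-py)<.09)&(W[...,2]>.14-dz)&(W[...,2]<.39-dz); q=W[m]
    for _ in range(3):
        k=np.polyfit(q[:,2],q[:,1],1); e=q[:,1]-np.polyval(k,q[:,2]); q=q[abs(e)<.028]
    return o['time_s'],-np.arctan(k[0]),np.polyval(k,.27-dz)-py,o['ee_pos'],len(q)
E
python3 - <<'E'
from h import *
for c in ['side','scene']: print(ang(c,c+'3.png'))
print(ctrl.get_obs()['force'])
E
```

```text
(5.1, np.float64(-0.31634686736625), np.float64(-0.012347194714422569), array([ 0.45476639, -0.11901474,  0.26770735]), 1187)
(5.15, np.float64(-0.2690734147615541), np.float64(0.008502994641793285), array([ 0.45475641, -0.11884045,  0.26769203]), 812)
[-1.43955739  0.82574539  4.77989519]
```

step_arm(deltas=[{"dp": [0,-0.03,0],"twist": 0},{"dp": [0,-0.07,0],"twist": 0},{"dp": [0,-0.11,0],"twist": 0},{"dp": [0,-0.15,0],"twist": 0},{"dp": [0,-0.2,0],"twist": 0},{"dp": [0,-0.24,0],"twist": 0},{"dp": [0,-0.28,0],"twist": 0},{"dp": [0,-0.32,0],"twist": 0},{"dp": [0,-0.36,0],"twist": 0},{"dp": [0,-0.36,0],"twist": 0},{"dp": [0,-0.32,0],"twist": 0},{"dp": [0,-0.28,0],"twist": 0}])

```text
time_s: 6.4
ee_pos: [0.4562, -0.0098, 0.2676]
eef_rot: [3.142, 0.0, -0.014]
force: [-1.8, -1.4, 5.1]
grip_width: 0.0258
grip_force: 25.0
```

step_arm(deltas=[{"dp": [0,-0.24,0],"twist": 0},{"dp": [0,-0.2,0],"twist": 0},{"dp": [0,-0.15,0],"twist": 0},{"dp": [0,-0.11,0],"twist": 0},{"dp": [0,-0.07,0],"twist": 0},{"dp": [0,-0.03,0],"twist": 0},{"dp": [0,0,0],"twist": 0}])

```text
time_s: 7.1
ee_pos: [0.4566, 0.0219, 0.2675]
eef_rot: [-3.141, 0.0, -0.014]
force: [-2.6, 1.7, 5.7]
grip_width: 0.0258
grip_force: 25.0
```

```bash
cat >> h.py <<'E'
w=12.8**.5
def observe(n,dz=0,cams=('side','scene'),log='obs.npy',tag=None):
    R=[]
    for i in range(n):
        j=i%len(cams); r=ang(cams[j],tag if i==n-1 else None,dz); R.append([r[0],r[1],j,r[2],r[3][1]])
    R=np.array(R); np.save(log,R); return R
def fit(R,ncam=2,t0=None):
    t0=R[-1,0]+.05 if t0 is None else t0; t=R[:,0]-t0
    A=np.c_[np.cos(w*t),np.sin(w*t)/w]; A=np.c_[A,*[(R[:,2]==j)*1. for j in range(ncam)]]
    s=np.linalg.lstsq(A,R[:,1],rcond=None)[0]; return t0,s,np.std(A@s-R[:,1])
E
python3 - <<'E'
from h import *
R=observe(24); print(R.round(4)); print(fit(R)); print(ctrl.get_obs()['ee_pos'])
E
```

```text
[[ 7.100e+00 -8.670e-02  0.000e+00 -1.140e-02  2.190e-02]
 [ 7.150e+00 -1.230e-02  1.000e+00  8.800e-03  2.190e-02]
 [ 7.200e+00  2.400e-03  0.000e+00 -1.100e-02  2.180e-02]
 [ 7.250e+00  7.780e-02  1.000e+00  9.500e-03  2.180e-02]
 [ 7.300e+00  8.750e-02  0.000e+00 -1.070e-02  2.180e-02]
 [ 7.350e+00  1.590e-01  1.000e+00  9.900e-03  2.180e-02]
 [ 7.400e+00  1.589e-01  0.000e+00 -1.030e-02  2.180e-02]
 [ 7.450e+00  2.230e-01  1.000e+00  1.050e-02  2.180e-02]
 [ 7.500e+00  2.097e-01  0.000e+00 -1.010e-02  2.180e-02]
 [ 7.550e+00  2.588e-01  1.000e+00  1.080e-02  2.180e-02]
 [ 7.600e+00  2.283e-01  0.000e+00 -9.900e-03  2.180e-02]
 [ 7.650e+00  2.652e-01  1.000e+00  1.070e-02  2.180e-02]
 [ 7.700e+00  2.196e-01  0.000e+00 -1.010e-02  2.180e-02]
 [ 7.750e+00  2.392e-01  1.000e+00  1.050e-02  2.180e-02]
 [ 7.800e+00  1.777e-01  0.000e+00 -1.020e-02  2.180e-02]
 [ 7.850e+00  1.837e-01  1.000e+00  1.010e-02  2.180e-02]
 [ 7.900e+00  1.136e-01  0.000e+00 -1.060e-02  2.180e-02]
 [ 7.950e+00  1.099e-01  1.000e+00  9.700e-03  2.180e-02]
 [ 8.000e+00  3.540e-02  0.000e+00 -1.100e-02  2.180e-02]
 [ 8.050e+00  2.040e-02  1.000e+00  9.100e-03  2.180e-02]
 [ 8.100e+00 -5.380e-02  0.000e+00 -1.140e-02  2.180e-02]
 [ 8.150e+00 -6.860e-02  1.000e+00  8.400e-03  2.180e-02]
 [ 8.200e+00 -1.382e-01  0.000e+00 -1.170e-02  2.180e-02]
 [ 8.250e+00 -1.481e-01  1.000e+00  7.800e-03  2.180e-02]]
(np.float64(8.3), array([-0.1910383 , -0.57673154, -0.01799518,  0.0150218 ]), np.float64(0.001853799692868169))
[0.45661631 0.02180842 0.26752132]
```

```bash
cat >> h.py <<'E'
def plan(th,om,dist,N,dt=.1,lag=.0):
    # rows d_k (m, along +y): piecewise linear position, least velocity jumps, ends at rest with sonde calm
    t=np.arange(N+1)*dt+lag; T=N*dt+lag+.0
    D=(np.eye(N+1,N)-np.eye(N+1,N,-1))/dt
    M=np.r_[[-1.3*np.sin(w*(T-t))/w@D],[-1.3*np.cos(w*(T-t))@D],[np.ones(N)]]
    h=np.array([np.cos(w*T)*th+np.sin(w*T)/w*om,-w*np.sin(w*T)*th+np.cos(w*T)*om])
    Q=np.linalg.inv(D.T@D); b=np.r_[-h,dist]
    d=Q@M.T@np.linalg.solve(M@Q@M.T,b); return d
def show(d):
    u=np.round(-d/.04,2); print((u).tolist(),'sum mm',(u.sum()*-40).round(2),'pos mm',(np.cumsum(-u)*40).round(0).astype(int).tolist())
E
python3 - <<'E'
from h import *
for N in (24,30,36): show(plan(-.191,-.577,.0360,N,lag=.02))
E
```

```text
[0.1, 0.14, 0.14, 0.09, -0.0, -0.12, -0.25, -0.38, -0.48, -0.54, -0.56, -0.52, -0.43, -0.3, -0.15, 0.01, 0.16, 0.29, 0.38, 0.41, 0.4, 0.34, 0.24, 0.12] sum mm 36.4 pos mm [-4, -10, -15, -19, -19, -14, -4, 11, 30, 52, 74, 95, 112, 124, 130, 130, 124, 112, 97, 80, 64, 51, 41, 36]
[0.09, 0.13, 0.14, 0.09, 0.02, -0.09, -0.2, -0.31, -0.4, -0.45, -0.46, -0.43, -0.35, -0.24, -0.11, 0.03, 0.17, 0.28, 0.35, 0.39, 0.37, 0.32, 0.24, 0.13, 0.03, -0.07, -0.14, -0.17, -0.16, -0.1] sum mm 36.0 pos mm [-4, -9, -14, -18, -19, -15, -7, 5, 21, 39, 58, 75, 89, 98, 103, 102, 95, 84, 70, 54, 39, 26, 17, 12, 10, 13, 19, 26, 32, 36]
[0.09, 0.14, 0.15, 0.13, 0.07, -0.01, -0.09, -0.17, -0.23, -0.26, -0.26, -0.23, -0.16, -0.06, 0.04, 0.15, 0.25, 0.32, 0.36, 0.36, 0.32, 0.25, 0.15, 0.03, -0.09, -0.19, -0.27, -0.33, -0.34, -0.33, -0.28, -0.21, -0.14, -0.07, -0.01, 0.01] sum mm 36.4 pos mm [-4, -9, -15, -20, -23, -23, -19, -12, -3, 7, 18, 27, 33, 36, 34, 28, 18, 5, -9, -24, -36, -46, -52, -54, -50, -42, -32, -18, -5, 8, 20, 28, 34, 36, 37, 36]
```

step_arm(deltas=[{"dp": [0,0.09,0],"twist": 0},{"dp": [0,0.14,0],"twist": 0},{"dp": [0,0.15,0],"twist": 0},{"dp": [0,0.13,0],"twist": 0},{"dp": [0,0.07,0],"twist": 0},{"dp": [0,-0.01,0],"twist": 0},{"dp": [0,-0.09,0],"twist": 0},{"dp": [0,-0.17,0],"twist": 0},{"dp": [0,-0.23,0],"twist": 0},{"dp": [0,-0.26,0],"twist": 0},{"dp": [0,-0.26,0],"twist": 0},{"dp": [0,-0.23,0],"twist": 0}])

```text
time_s: 9.5
ee_pos: [0.457, 0.049, 0.2675]
eef_rot: [-3.142, 0.0, -0.014]
force: [-2.0, -1.5, 5.0]
grip_width: 0.0259
grip_force: 25.0
```

step_arm(deltas=[{"dp": [0,-0.16,0],"twist": 0},{"dp": [0,-0.06,0],"twist": 0},{"dp": [0,0.04,0],"twist": 0},{"dp": [0,0.15,0],"twist": 0},{"dp": [0,0.25,0],"twist": 0},{"dp": [0,0.32,0],"twist": 0},{"dp": [0,0.36,0],"twist": 0},{"dp": [0,0.36,0],"twist": 0},{"dp": [0,0.32,0],"twist": 0},{"dp": [0,0.25,0],"twist": 0},{"dp": [0,0.15,0],"twist": 0},{"dp": [0,0.03,0],"twist": 0}])

```text
time_s: 10.7
ee_pos: [0.4559, -0.033, 0.2675]
eef_rot: [-3.142, 0.0, -0.015]
force: [-3.3, 1.4, 5.4]
grip_width: 0.0258
grip_force: 25.0
```

step_arm(deltas=[{"dp": [0,-0.09,0],"twist": 0},{"dp": [0,-0.19,0],"twist": 0},{"dp": [0,-0.27,0],"twist": 0},{"dp": [0,-0.33,0],"twist": 0},{"dp": [0,-0.34,0],"twist": 0},{"dp": [0,-0.33,0],"twist": 0},{"dp": [0,-0.28,0],"twist": 0},{"dp": [0,-0.21,0],"twist": 0},{"dp": [0,-0.14,0],"twist": 0},{"dp": [0,-0.07,0],"twist": 0},{"dp": [0,-0.01,0],"twist": 0},{"dp": [0,0.01,0],"twist": 0}])

```text
time_s: 11.9
ee_pos: [0.4572, 0.0584, 0.2674]
eef_rot: [-3.141, 0.0, -0.014]
force: [-5.1, 0.6, 5.0]
grip_width: 0.0259
grip_force: 25.0
```

Run:
```python
from h import *
R=observe(20,tag='scene4.png'); print(R[:,1].round(3),R[[0,-1],4]); print(fit(R)); o,im,d,W=wrist(); print(o['time_s'],o['ee_pos'],o['force'])
p=pts(W,im,d,100,125,[(.52,.67),(-.02,.13),(.083,.096)]); print('rim',len(p),circ(p,.043,[.595,.058]),p.min(0),p.max(0)); save('wrist4.png',im)
for c in ('side','scene'):
    im,d=ctrl.camera(c); W=cloud(c,d); p=pts(W,im,d,100,125,[(.52,.67),(-.02,.13),(.084,.096)]); print(c,'rim',len(p),circ(p,.043,[.595,.058]))
```

```text
[-0.     0.028 -0.011  0.019 -0.019  0.001 -0.031 -0.008 -0.04  -0.015
 -0.049 -0.022 -0.049 -0.022 -0.049 -0.019 -0.047 -0.012 -0.037 -0.005] [0.05840062 0.05828841]
(np.float64(12.9), array([-0.00836526,  0.11089946, -0.01933548,  0.01009782]), np.float64(0.0016466308170202297))
12.9 [0.45719002 0.05827589 0.26738303] [-4.66752677  2.26061873  4.8305886 ]
rim 753 [0.59554541 0.05745148] [0.55290093 0.0132882  0.08314827] [0.62185418 0.10165189 0.09281483]
side rim 38 [0.59390482 0.05541753]
scene rim 99 [0.59589184 0.05982823]
```

Run:
```python
from h import *
R=np.load('obs.npy'); t=ctrl.get_obs()['time_s']; t0,s,e=fit(R,t0=t); print(t,s)
show(plan(s[0],s[1],.0014,24,lag=.03))
```

```text
13.05 [ 0.00865856  0.11061094 -0.01933548  0.01009782]
[-0.02, -0.03, -0.04, -0.04, -0.04, -0.03, -0.01, 0.0, 0.02, 0.04, 0.05, 0.06, 0.06, 0.05, 0.04, 0.03, 0.01, -0.01, -0.02, -0.03, -0.04, -0.04, -0.03, -0.02] sum mm 1.6 pos mm [1, 2, 4, 5, 7, 8, 8, 8, 8, 6, 4, 2, -1, -3, -4, -6, -6, -6, -5, -4, -2, 0, 1, 2]
```

step_arm(deltas=[{"dp": [0,-0.02,0],"twist": 0},{"dp": [0,-0.03,0],"twist": 0},{"dp": [0,-0.04,0],"twist": 0},{"dp": [0,-0.04,0],"twist": 0},{"dp": [0,-0.04,0],"twist": 0},{"dp": [0,-0.03,0],"twist": 0},{"dp": [0,-0.01,0],"twist": 0},{"dp": [0,0,0],"twist": 0},{"dp": [0,0.02,0],"twist": 0},{"dp": [0,0.04,0],"twist": 0},{"dp": [0,0.05,0],"twist": 0},{"dp": [0,0.06,0],"twist": 0}])

```text
time_s: 14.25
ee_pos: [0.4572, 0.0599, 0.2674]
eef_rot: [-3.141, 0.0, -0.014]
force: [-5.6, 1.1, 4.6]
grip_width: 0.0256
grip_force: 25.0
```

step_arm(deltas=[{"dp": [0,0.06,0],"twist": 0},{"dp": [0,0.05,0],"twist": 0},{"dp": [0,0.04,0],"twist": 0},{"dp": [0,0.03,0],"twist": 0},{"dp": [0,0.01,0],"twist": 0},{"dp": [0,-0.01,0],"twist": 0},{"dp": [0,-0.02,0],"twist": 0},{"dp": [0,-0.03,0],"twist": 0},{"dp": [0,-0.04,0],"twist": 0},{"dp": [0,-0.04,0],"twist": 0},{"dp": [0,-0.03,0],"twist": 0},{"dp": [0,-0.02,0],"twist": 0}])

```text
time_s: 15.45
ee_pos: [0.4572, 0.0597, 0.2674]
eef_rot: [-3.142, 0.001, -0.014]
force: [-7.0, -1.5, 5.1]
grip_width: 0.0259
grip_force: 25.0
```

Run:
```python
from h import *
R=observe(34,tag='scene5.png'); print(R[:,1].round(3),R[[0,-1],4],R[:,3].mean()); t,s,e=fit(R); print(t,s,e,np.hypot(s[0],s[1]/w)); print(ctrl.get_obs()['time_s'])
show(plan(s[0],s[1],0,12,lag=.03)); show(plan(s[0],s[1],0,24,lag=.03))
```

```text
[-0.018  0.015 -0.017  0.014 -0.019  0.014 -0.018  0.013 -0.019  0.012
 -0.02   0.01  -0.021  0.009 -0.02   0.009 -0.023  0.008 -0.024  0.008
 -0.024  0.008 -0.024  0.008 -0.021  0.008 -0.02   0.009 -0.019  0.01
 -0.02   0.013 -0.018  0.014] [0.05973942 0.05981129] -0.001370260997978228
17.150000000000002 [ 0.00278699  0.00546886 -0.02015327  0.01082652] 0.0007160194538594585 0.00317866500995597
17.15
[-0.01, -0.01, -0.01, -0.01, -0.0, 0.0, 0.0, 0.01, 0.01, 0.01, 0.01, 0.0] sum mm -0.0 pos mm [0, 1, 1, 2, 2, 2, 2, 1, 1, 0, 0, 0]
[-0.0, -0.0, -0.0, -0.0, 0.0, 0.0, 0.0, 0.01, 0.01, 0.01, 0.01, 0.01, 0.0, 0.0, -0.0, -0.0, -0.0, -0.01, -0.01, -0.01, -0.01, -0.0, -0.0, -0.0] sum mm -0.4 pos mm [0, 0, 0, 0, 0, 0, 0, 0, -1, -1, -2, -2, -2, -2, -2, -2, -2, -2, -1, -1, 0, 0, 0, 0]
```

step_arm(deltas=[{"dp": [-0.01,0,0],"twist": 0},{"dp": [-0.01,0,0],"twist": 0},{"dp": [0,0,0],"twist": 0},{"dp": [0,0,0],"twist": 0},{"dp": [0,0,0],"twist": 0},{"dp": [0,0,0],"twist": 0},{"dp": [0,0,0],"twist": 0},{"dp": [0,0,0],"twist": 0}])

```text
time_s: 17.95
ee_pos: [0.457, 0.0593, 0.2674]
eef_rot: [-3.141, -0.001, -0.015]
force: [5.3, 0.7, 0.9]
grip_width: 0.0258
grip_force: 25.0
```

Run:
```python
from h import *
a,_=ctrl.camera('scene'); b,_=ctrl.camera('side')
R=observe(24); t,s,e=fit(R); print(t,s,e,np.hypot(s[0],s[1]/w),R[-1,4],ctrl.get_obs()['force'])
A=[cv2.resize(i[y:y+130,x:x+130],(390,390),interpolation=2) for i,x,y in ((a,290,130),(b,270,120))]; save('crop6.png',cv2.hconcat(A))
```

```text
19.25 [ 0.00216455 -0.00690671 -0.01972602  0.01176295] 0.0009258785105350224 0.002900352493724423 0.059327964600336326 [5.35277807 0.88888542 0.22339545]
```

View pics/crop6.png

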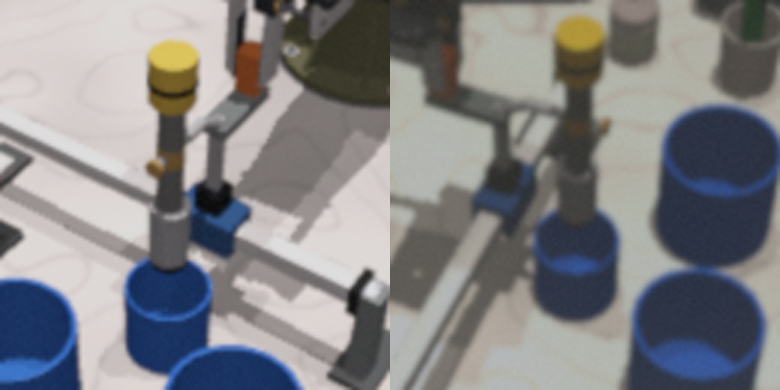

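The crop shows the sonde plumb and in line with the beaker axis in both views (left column 168, right column 578). It has been still to about 0.003 rad for over 3 s, so I'm lowering gently.

step_arm(deltas=[{"dp": [0.01,0,0.02],"twist": 0},{"dp": [0,0,0.04],"twist": 0},{"dp": [0,0,0.06],"twist": 0},{"dp": [0,0,0.06],"twist": 0},{"dp": [0,0,0.06],"twist": 0},{"dp": [0,0,0.06],"twist": 0},{"dp": [0,0,0.06],"twist": 0},{"dp": [0,0,0.06],"twist": 0},{"dp": [0,0,0.06],"twist": 0},{"dp": [0,0,0.06],"twist": 0},{"dp": [0,0,0.06],"twist": 0},{"dp": [0,0,0.06],"twist": 0}])

```text
time_s: 20.45
ee_pos: [0.4571, 0.0593, 0.2414]
eef_rot: [-3.141, -0.001, -0.015]
force: [0.2, 0.5, 6.5]
grip_width: 0.0259
grip_force: 25.0
```

step_arm(deltas=[{"dp": [0,0,0.06],"twist": 0},{"dp": [0,0,0.06],"twist": 0},{"dp": [0,0,0.06],"twist": 0},{"dp": [0,0,0.06],"twist": 0},{"dp": [0,0,0.06],"twist": 0},{"dp": [0,0,0.06],"twist": 0},{"dp": [0,0,0.06],"twist": 0},{"dp": [0,0,0.06],"twist": 0},{"dp": [0,0,0.06],"twist": 0},{"dp": [0,0,0.06],"twist": 0},{"dp": [0,0,0.06],"twist": 0},{"dp": [0,0,0.06],"twist": 0}])

```text
time_s: 21.65
ee_pos: [0.4571, 0.0593, 0.2127]
eef_rot: [-3.141, -0.001, -0.015]
force: [-0.2, 1.3, 7.3]
grip_width: 0.0255
grip_force: 25.0
```

step_arm(deltas=[{"dp": [0,0,0.06],"twist": 0},{"dp": [0,0,0.06],"twist": 0},{"dp": [0,0,0.06],"twist": 0},{"dp": [0,0,0.06],"twist": 0},{"dp": [0,0,0.06],"twist": 0},{"dp": [0,0,0.06],"twist": 0},{"dp": [0,0,0.06],"twist": 0},{"dp": [0,0,0.06],"twist": 0},{"dp": [0,0,0.06],"twist": 0},{"dp": [0,0,0.04],"twist": 0},{"dp": [0,0,0.03],"twist": 0},{"dp": [0,0,0.02],"twist": 0}])

```text
time_s: 22.85
ee_pos: [0.4571, 0.0593, 0.1876]
eef_rot: [-3.142, -0.001, -0.015]
force: [-3.2, 0.4, 19.0]
grip_width: 0.0259
grip_force: 25.0
```

Run:
```python
from h import *
o=ctrl.get_obs(); print(o['ee_pos'],o['force'])
def A(c):
    o=ctrl.get_obs(); im,d=ctrl.camera(c); W=cloud(c,d); py=o['ee_pos'][1]-.002
    m=(abs(W[...,0]-.597)<.03)&(abs(W[...,1]-py)<.09)&(W[...,2]>.11)&(W[...,2]<.31); q=W[m]
    for _ in range(3):
        k=np.polyfit(q[:,2],q[:,1],1); e=q[:,1]-np.polyval(k,q[:,2]); q=q[abs(e)<.028]
    p=pts(W,im,d,100,125,[(.52,.67),(-.02,.13),(.084,.096)])
    return o['time_s'],-np.arctan(k[0]),np.polyval(k,.19)-py,*circ(p,.043,[.595,.058])
R=[]
for i in range(24): r=A(('side','scene')[i%2]); R.append([r[0],r[1],i%2,*r[2:]])
R=np.array(R); t,s,e=fit(R); print(t,s,e,np.hypot(s[0],s[1]/w)); print(R[:,1].round(3)); print([R[j::2,3:].mean(0).round(4) for j in (0,1)])
```

```text
[0.45711366 0.05932972 0.18760775] [-3.1538817   0.36555394 19.0458766 ]
24.05 [ 0.00012888  0.00383266 -0.00756204  0.00586891] 0.0012123179005709428 0.001078986861209058
[-0.009  0.009 -0.006  0.008 -0.008  0.006 -0.009  0.006 -0.007  0.005
 -0.008  0.005 -0.008  0.004 -0.008  0.005 -0.007  0.003 -0.007  0.004
 -0.011  0.006 -0.006  0.006]
[array([-0.0102,  0.5948,  0.0554]), array([0.0082, 0.5957, 0.0601])]
```

Down on the stop (19 N), sonde still to 0.001 rad. Relieve, release, rise.

step_arm(deltas=[{"dp": [0,0,-0.01],"twist": 0},{"dp": [0,0,0],"twist": 0}])

```text
time_s: 24.25
ee_pos: [0.4571, 0.0593, 0.1877]
eef_rot: [-3.141, -0.0, -0.015]
force: [-0.2, 0.3, 6.0]
grip_width: 0.026
grip_force: 25.0
```

step_arm(deltas=[{"dp": [0,0,0],"twist": 0},{"dp": [0,0,0],"twist": 0},{"dp": [0,0,0],"twist": 0},{"dp": [0,0,0],"twist": 0},{"dp": [0,0,0],"twist": 0}], gripper=0.2)

```text
time_s: 24.75
ee_pos: [0.4569, 0.0593, 0.1874]
eef_rot: [3.142, 0.0, -0.015]
force: [-0.2, 0.7, 0.7]
grip_width: 0.0561
grip_force: 0.0
```

step_arm(deltas=[{"dp": [0,0,-0.1],"twist": 0},{"dp": [0,0,-0.3],"twist": 0},{"dp": [0,0,-0.5],"twist": 0},{"dp": [0,0,-0.5],"twist": 0},{"dp": [0,0,-0.5],"twist": 0},{"dp": [0,0,-0.5],"twist": 0},{"dp": [0,0,-0.3],"twist": 0},{"dp": [0,0,0],"twist": 0}])

```text
time_s: 25.55
ee_pos: [0.4574, 0.0593, 0.2972]
eef_rot: [-3.141, -0.003, -0.015]
force: [-0.5, -0.3, -0.7]
grip_width: 0.0565
grip_force: 0.0
```

Run:
```python
from h import *
R=[]; 
for i in range(20):
    c=('side','scene')[i%2]; t=ctrl.get_obs()['time_s']; im,d=ctrl.camera(c); W=cloud(c,d); py=.0573
    q=W[(abs(W[...,0]-.597)<.03)&(abs(W[...,1]-py)<.09)&(W[...,2]>.11)&(W[...,2]<.31)]
    k=np.polyfit(q[:,2],q[:,1],1); q=q[abs(q[:,1]-np.polyval(k,q[:,2]))<.028]; k=np.polyfit(q[:,2],q[:,1],1)
    R.append([t,-np.arctan(k[0]),i%2,np.polyval(k,.19)-py])
    p=pts(W,im,d,0,13,[(.42,.49),(0,.12),(.15,.3)],130)
    if i<2: save(f'f{i}.png',im); I=im if i==0 else np.hstack([I[110:260,260:410],im[110:260,260:410]])
R=np.array(R); t,s,e=fit(R); print(t,s,e,np.hypot(s[0],s[1]/w),R[0::2,3].mean(),R[1::2,3].mean(),'handle',p.mean(0),p.max(0))
save('final.png',cv2.resize(I,None,fx=2.6,fy=2.6,interpolation=2))
```

```text
26.55 [ 0.00060206 -0.00108729 -0.0065916   0.00848257] 0.0016355784142004337 0.0006744142223110307 -0.010123756145833798 0.008153979861647015 handle [0.46360913 0.06531951 0.20512253] [0.471914   0.07507276 0.2249458 ]
```

View pics/final.png

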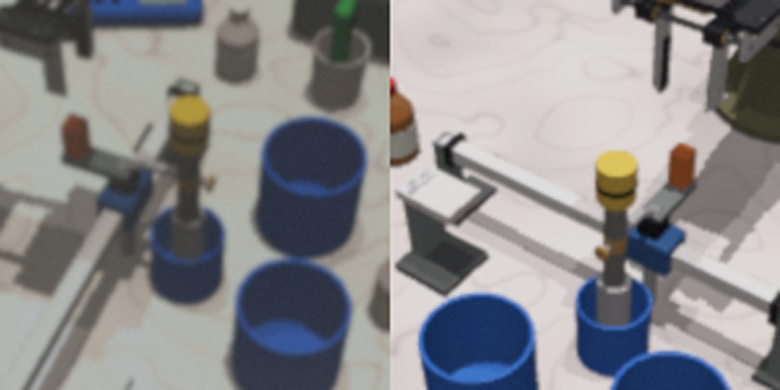

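The sonde hangs plumb in the middle of the small beaker (left (187,250), right (613,300)). The handle is down and free, and the gripper is clear above it.

```bash
python3 -c "
from station import ctrl
print(ctrl.hand_in())"
```

```text
the job is handed in; nothing more can be done
None
```

The job is done and handed in: the sonde was calmed over the smallest blue beaker and held still for over 3 s, then lowered to its stop and released, still to about 0.001 rad, finishing at about 27 s of the 64 s allowed.

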